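# Code the lid of a sauce pot on the crank press of a chilled-goods packing bench

## Robot

A 7-joint arm with a two-finger parallel gripper is mounted at the origin on the work surface. World frame = base frame: x ahead of the robot, y to its left, z up, the work surface at z = 0. Lengths are in mm, angles in rad, forces in N, time in s.
With the tool pointing down it reaches from about 425 to 800 mm from the base axis. Payload 8.3 kg.
Tool frame: the origin (TCP) lies on the centre line of the jaws, within the pads' length; the fingertips stand 17 mm ahead of it and the grasp point (between the pads) lies 2 mm behind it; x points along the fingers, y is the direction in which the jaws open and shut, and the axes are right-handed (so a half turn about x gives the same grasp; the last joint's range is limited). The gripper opens to 85 mm and grips with 20 to 120 N. Pads are 22 mm wide; open, the fingers measure 114 mm over their backs; the gripper's body (76 mm by 85 mm) begins 54 mm behind the grasp point. The pads swing forward as they close: fully open they stand 13 mm farther back than shut.
Start: joints at [1.183, 0.383, 0.016, 1.37, -0.006, 1.388, -0.046], TCP at [199.486, -592.292, 248.279] pointing down, gripper open.
Joint ranges: [-2.95, 2.95], [-0.25, 2.06], [-1.52, 1.56], [0.18, 2.33], [-1.44, 4.58], [0.02, 2.06], [-3.01, 3.01]. Speed limits (rad/s): [2.39, 2.39, 3.01, 3.01, 3.14, 3.14, 3.14].

## Interface

Orientations are given as a unit quaternion [w, x, y, z].
In Python, from station import env gives the robot as it stands.
- The arm moves only by the tool send_rows, never from a script. Its argument "rows" is a list that holds one entry, the list of rows, each a list of 4 numbers: the shift along the tool's x, y, z in mm, then the turn about the tool's x in degrees. A call has exactly 5 rows; each row is the pose to reach, as a shift and turn from the pose measured when the call began, along the tool's axes at that moment; what a row does not reach only later rows make up. A row lasts 1/8 s, in which the tool goes at most 62.5 mm and 10.7 degrees, less where a joint would pass 70% of its speed; a pose out of reach is approached as far as the arm can. A call with a gripper value outside its range is refused whole. "jaw" is the finger opening in mm, from 0 to 85.4, set as the call begins (left out, the last holds). The fingers move at their own pace and stop on an object; "squeeze" is the grip in N (left out, the last holds). Time passes only in rows, so rows that repeat a pose let the fingers close, or fill a call up. It gives the time, the measured TCP pose, the force and the opening at its end, in the units of the state.
- env.sense(): the state, without advancing time (a new reading comes with each control period).
- env.grab_frame(name): name is "scene" or "side" or "wrist"; returns the picture (480x640x3 uint8, red, green, blue); there is no depth.
- env.calibration(name): a dict with "K" (3x3 intrinsics, pixels), "dist" ([k1, k2, p1, p2, k3] as OpenCV has them; the pictures are not rectified), "extrinsics" (4x4, takes a point from world to camera coordinates). Camera axes: x right, y down, z forward; pixel columns grow to the right and rows downward; lengths in mm; the calibration is good to about 2 mm. A picture is of the moment at which its call begins: read the wrist's pose just before it. calibration takes no time and is no camera call; for the wrist camera it gives the pose at the moment of the call.
- env.sign_off(): hands the job in, once; it reports no verdict.
Trained networks look in the newest picture that a camera, given by its name, has taken for a name from the list of things; names that differ only in an ending like _2 or _b are one class to them, and where a whole thing is asked for, a point or a joint stands for the part that bears it (a point fixed in the world has none). Each returns a list of dicts, best first, with "confidence" (0 to 1); they miss things now and then, are a little off and sometimes report something else, mostly with a low value. They report only what shows in the picture. A call takes as long as a camera call. They do not tell look-alikes from the thing itself.
- env.recognise(query, camera): "box" ([left, top, right, bottom] as shares, 0 to 1, of the picture: columns of its width, rows of its height, round what is visible of it).
- env.regions_of(query, camera): "mask" (480x640 bool, what is visible of it) and "box" ([left, top, right, bottom] as shares, 0 to 1, of the picture: columns of its width, rows of its height, round what is visible of it).
- env.mark_of(query, camera): "xy" ([column, row] as shares, 0 to 1, of the picture: columns of its width, rows of its height: a listed point, or the origin of a listed thing).
The state is a dict: "time": time; "q": joint angles; "dq": joint speeds; "effort": joint torques, N m; "tool_pos": TCP position; "ee_rot": TCP orientation; "ft_force": force on the tool from outside, world axes, zero at the start; "wrist_torque": the same for the moment, N m; "grip_width": opening from 0.0 (shut) to 1.0 (fully open).
Only numpy, scipy, OpenCV 4.12 (cv2) and the standard library are available. Lean on these libraries where they do the work, as an engineer would, in place of code of your own. Each camera call takes 0.05 s, during which the arm holds its last target. There are 200 camera calls.

## Task

Stand the squat round sauce pot upright in the open sliding tray of the lid coder and let go of it. Then take the crank handle and turn it clockwise (seen from above) two full turns, date and lot, at a steady walking pace of about five seconds a turn: hold it firmly through the heavy point in each turn so that it neither springs back nor races ahead. Leave the handle parked pointing straight at the black mark on the loading side again, with the pot in the tray, and let go.

Things in the scene. Friction and masses are not known exactly. Their poses are not given: they have to be found in the camera images.
- pot: The squat round sauce pot: white plastic, grey lid, 52 mm across at the lid (50 mm below), 39 mm tall, about 80 g; origin at the centre of its underside, z up. Starts upright on the table. Not the square tub of the same height, nor the tall (90 mm) round pot of the same plastic.
- tray_floor (a point): Centre of the inner floor of the coder's open aluminium tray: 80 x 80 mm inside, walls 7 mm above this floor. x axis: towards the stamping head; z up. Each turn slides the tray 80 mm along +x under the head and back. It starts out, on the loading side; the head's front then stands 64 mm beyond this point along x, 130 mm wide, 116 mm over the table at its top.
- crank_axis (a point): Point on the crank's vertical axis, at mid-height of its knob, 145 mm over the table; fixed; x axis along the tray's stroke to the head, y left, z up; the tray runs 160 mm to the -y side. The knob's axis is 65 mm away: at -x when crank is 0, at +y when pi/2. Knob: black, upright, round, 24 mm across, 24 mm below to 21 mm above this height, spins freely on the steel arm under it.
- crank (a joint): Crank angle, rad: 0 = parked over the black mark on the loading side, tray out; grows clockwise seen from above, does not wrap (two turns: 12.566). Starts within 0.4 of 0. A return spring makes it heavy, most 2.1 past park (some 11 N at the knob), and from 3.14 drives it ahead as hard, most at 4.2. Let go within 0.7 of park it stays by friction.
Not all that is in view belongs to the job. What is shaped like the pot but orange is not meant.

How it is judged:
By the outcome, as a careful person would: the job done as asked, in the order asked, and still so for the second after the job is handed in, with the robot touching nothing.
It also fails if it takes over 64 s, if anything falls off the work surface, if the arm or the gripper's body presses on something with over 40 N, if the wrist force passes 120 N, or if a joint passes its speed limit or range.

## Working session

There is one attempt and no reset: what is moved stays moved. The work goes in short steps, Python scripts to look and compute and a tool call to move; the robot and the scene stay as the last step left them, time stands still between calls to the robot, and variables do not carry over. Pictures are saved under pics/ and viewed, about 8 in all and at most 12, crops included, and the job is handed in when it is done.

Besides the shell and the picture viewer there is one more tool, called after "Request:" as name([rows], argument=value, ...), one row to a line, values as JSON. send_rows: Moves the arm, as the interface text tells. Its arguments: {"type":"object","properties":{"rows":{"type":"array","items":{"type":"array","items":{"type":"array","items":{"type":"number"}}}},"jaw":{"type":"number"},"squeeze":{"type":"number"}},"required":["rows"]}

```bash
mkdir -p pics; ls; cat > h.py <<'E'
import numpy as np, cv2
from station import env
from scipy.spatial.transform import Rotation as R
def cal(n):
    c=env.calibration(n); return np.array(c["K"],float),np.array(c["dist"],float),np.array(c["extrinsics"],float)
def ray(n,px,c=None):
    K,d,E=c or cal(n)
    u=cv2.undistortPoints(np.array([[px]],float),K,d)[0,0]
    Rm=E[:3,:3]; return -Rm.T@E[:3,3], Rm.T@np.array([u[0],u[1],1])
def atz(n,px,z,c=None):
    o,v=ray(n,px,c); return o+v*(z-o[2])/v[2]
def proj(n,P,c=None):
    K,d,E=c or cal(n)
    return cv2.projectPoints(np.atleast_2d(np.array(P,float)),E[:3,:3],E[:3,3],K,d)[0][:,0]
def tri(obs):
    A=np.zeros((3,3));b=np.zeros(3)
    for n,px in obs:
        o,v=ray(n,px);v=v/np.linalg.norm(v);M=np.eye(3)-np.outer(v,v);A+=M;b+=M@o
    return np.linalg.solve(A,b)
def rot():
    q=env.sense()["ee_rot"]; return R.from_quat([q[1],q[2],q[3],q[0]])
def rel(P):
    s=env.sense(); return rot().as_matrix().T@(np.array(P)-np.array(s["tool_pos"]))
E
python3 - <<'E'
from h import *
s=env.sense();print({k:np.round(v,3).tolist() for k,v in s.items()}); print(rot().as_matrix().round(3))
ims=[]
for n in ["scene","side"]:
    im=env.grab_frame(n); cv2.imwrite(f"pics/{n}0.png",im[:,:,::-1])
    K,d,E=cal(n);print(n,(-E[:3,:3].T@E[:3,3]).round(0),E[2,:3].round(2))
    for q in ["pot","tray_floor","crank_axis","crank"]:
        for r in env.mark_of(q,n)[:4]:
            print(q,"mark",(np.array(r["xy"])*[640,480]).round(1),round(r["confidence"],2))
        if q!="crank_axis":
          for r in env.recognise(q,n)[:4]: print(q,"box",(np.array(r["box"])*[640,480,640,480]).round(0),round(r["confidence"],2))
E
```

```text
pics
{'time': 0.0, 'q': [1.183, 0.384, 0.016, 1.371, -0.006, 1.388, -0.047], 'dq': [0.001, -0.0, 0.0, -0.001, -0.001, -0.001, 0.0], 'effort': [-0.0, -62.76, 0.844, -37.182, 0.017, 0.014, -0.0], 'tool_pos': [199.314, -591.868, 247.277], 'ee_rot': [-0.114, -0.698, -0.115, 0.698], 'ft_force': [0.605, 0.28, 0.172], 'wrist_torque': [-0.014, -0.025, 0.031], 'grip_width': 0.998}
[[-0.001  0.319 -0.948]
 [ 0.002 -0.948 -0.319]
 [-1.    -0.002  0.   ]]
scene [ 998. -620.  687.] [-0.55  0.53 -0.65]
pot mark [211.  339.5] 0.91
pot mark [173.9 397.5] 0.78
pot mark [254.  362.6] 0.68
pot box [155. 372. 189. 411.] 0.91
pot box [236. 340. 263. 371.] 0.87
pot box [195. 317. 225. 348.] 0.7
pot box [342. 211. 404. 252.] 0.46
tray_floor mark [370.4 234.8] 0.88
tray_floor box [343. 211. 405. 251.] 0.84
crank_axis mark [444.4 176.7] 0.66Traceback (most recent call last):
  File "<stdin>", line 8, in <module>
ValueError: it knows: crank_axis, pot, tray_floor
```

View pics/scene0.png

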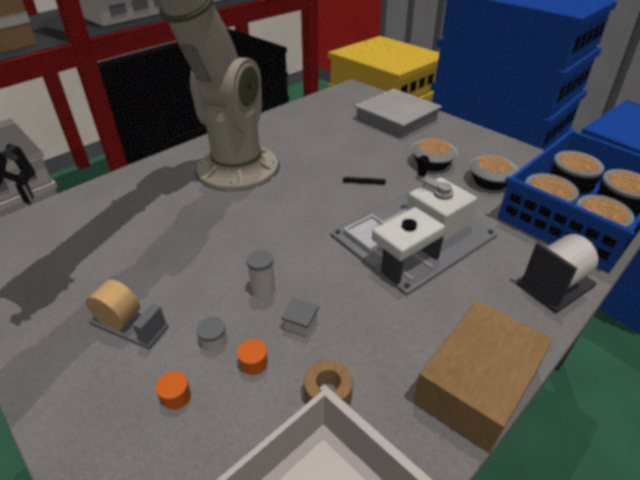

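The scene shows a squat white pot with a grey lid at (211,333), the tall round pot at (260,272), the square tub at (300,316) and orange look-alikes at (252,356) and (173,390). The tray is at (370,235), the crank knob at about (424,163) and its axis at about (444,180). The white-and-grey squat round one at (211,333) fits the description. I'll confirm it in a crop.

```bash
python3 - <<'E'
from h import *
n="side"
im=env.grab_frame(n); cv2.imwrite(f"pics/{n}0.png",im[:,:,::-1])
K,d,E=cal(n);print(n,(-E[:3,:3].T@E[:3,3]).round(0),E[2,:3].round(2))
M={}
for q in ["pot","tray_floor","crank_axis"]:
    for r in env.mark_of(q,n)[:4]:
        print(q,"mark",(np.array(r["xy"])*[640,480]).round(1),round(r["confidence"],2), atz(n,np.array(r["xy"])*[640,480],dict(pot=0,tray_floor=25,crank_axis=145)[q]).round(0))
print("scene pot z0",atz("scene",[211,339.5],0).round(1),"tray z25",atz("scene",[370.4,234.8],25).round(1),"axis",atz("scene",[444.4,176.7],145).round(1))
for p in [(424,158),(424,163)]: print("knob",atz("scene",p,150).round(1))
im=cv2.imread("pics/scene0.png")
a=cv2.resize(im[240:420,140:340],None,fx=2,fy=2.,interpolation=3)
b=cv2.resize(im[140:300,310:510],None,fx=2,fy=2,interpolation=3)
o=np.zeros((360,800,3),np.uint8);o[:,:400]=a;o[:320,400:]=b
cv2.imwrite("pics/crop0.png",o)
E
```

```text
side [256. 610. 900.] [ 0.21 -0.68 -0.7 ]
pot mark [354.8 168.5] 0.81 [ 537. -517.    0.]
pot mark [326.5 205.2] 0.73 [ 563. -373.    0.]
pot mark [369.4 204.4] 0.63 [ 473. -401.   -0.]
tray_floor mark [304.8 351.6] 0.7 [481.  28.  25.]
crank_axis mark [214. 372.] 0.71 [564. 179. 145.]
scene pot z0 [ 471.1 -403.6    0. ] tray z25 [493.3  16.2  25. ] axis [565.1 170.9 145. ]
knob [489.3 197.6 150. ]
knob [502.8 179.  150. ]
```

View pics/side0.png

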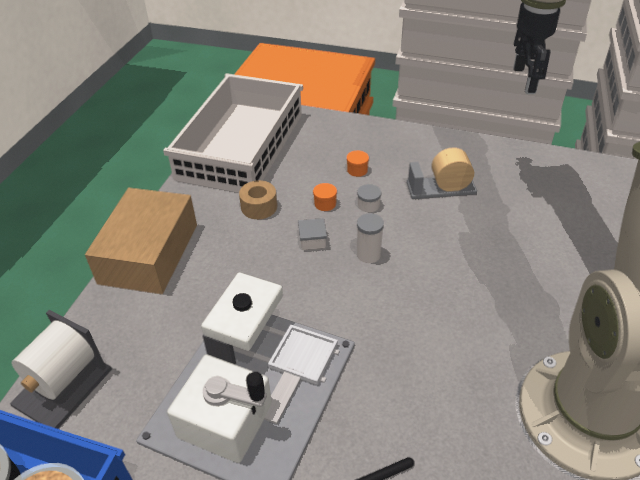

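View pics/crop0.png

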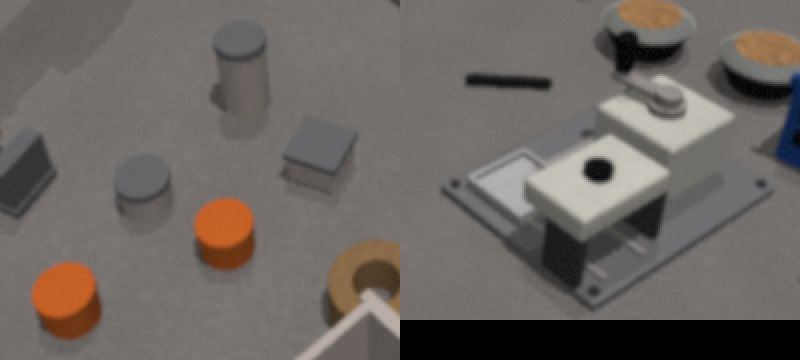

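The crop confirms the squat white round pot with a grey lid at scene (211,333), side (369,197). The tray is open and empty, and the knob is at scene (423,165), side (256,386). Next: the machine pose.

```bash
python3 - <<'E'
from h import *
T=lambda a,b: (tri([("scene",a),("side",b)])).round(1)
def both(name,a,b):
    P=T(a,b); print(name,P,"resid",(proj("scene",P)[0]-a).round(1),(proj("side",P)[0]-b).round(1)); return P
both("pot",[211,339.5],[369.4,204.4])
both("tray",[370.4,234.8],[304.8,351.6])
both("axis",[444.4,176.7],[214,372])
both("knob",[423,165],[256,386])
A=both("bolt1",[337.5,232],[346,344]);B=both("bolt2",[490.5,232],[146,436]);
C=both("headknob",[409,225],[242,301])
# plate bolts
for n,pts in dict(scene=[(337.5,232),(405,286),(490.5,232),(403.5,206)],side=[(346,344),(146,436)]).items():
    for p in pts: print(n,p,atz(n,p,6).round(1))
# tray mask
for n in ["scene","side"]:
    env.grab_frame(n)
    r=env.regions_of("tray_floor",n)[0]; m=r["mask"].astype(np.uint8)
    c=max(cv2.findContours(m,0,1)[0],key=cv2.contourArea)
    P=np.array([atz(n,p,24)[:2] for p in c[:,0].astype(float)],np.float32)
    print(n,r["confidence"],cv2.minAreaRect(P))
    r=env.regions_of("pot",n)
    for k in r[:3]:
        ys,xs=np.nonzero(k["mask"]);print("pot",xs.mean().round(1),ys.mean().round(1),atz(n,(xs.mean(),ys.mean()),24).round(1))
E
```

```text
pot [ 4.724e+02 -4.030e+02 -2.000e-01] resid [0.7 0.3] [ 0.6 -0.3]
tray [484.9  23.5  16.6] resid [-0.9 -0.2] [-1.2  0.4]
axis [564.2 176.1 142.1] resid [0.8 0.1] [ 1.2 -0.2]
knob [499.  181.6 142.1] resid [-0.1 -0. ] [-0.2  0.1]
bolt1 [420.8 -17.3  10.3] resid [-0.2 -0.1] [-0.3  0.1]
bolt2 [673.9 242.7  10.1] resid [ 0.2 -0. ] [0.3 0. ]
headknob [591.5  16.  108.8] resid [0. 0.] [ 0.1 -0. ]
scene (337.5, 232) [417.7 -13.3   6. ]
scene (405, 286) [639.4 -39.5   6. ]
scene (490.5, 232) [671.7 247.6   6. ]
scene (403.5, 206) [461.2 181.3   6. ]
side (346, 344) [421.2 -20.7   6. ]
side (146, 436) [676.2 241.1   6. ]Traceback (most recent call last):
  File "<stdin>", line 17, in <module>
IndexError: list index out of range
```

```bash
python3 - <<'E'
from h import *
print("tall",tri([("scene",[260,261]),("side",[370,224])]).round(0),"tub top",tri([("scene",[302,310]),("side",[312,229])]).round(0))
print(rel([472,-403,140]).round(1))
E
```

```text
tall [ 439. -253.   82.] tub top [ 559. -254.   37.]
[ 108.3  -92.4 -318.7]
```

Request:
send_rows([
  [[10,-15,-55,5],[25,-31,-110,10],[45,-46,-165,15],[65,-62,-220,20],[85,-78,-270,25]],
])

```text
time: 1.23
tool_pos: [432.2, -430.8, 162.9]
ee_rot: [-0.04, 0.706, -0.04, -0.706]
ft_force: [-0.2, -0.3, -0.7]
grip_width: 1.001
```

```bash
python3 - <<'E'
from h import *
s=env.sense();print(s["time"],s["tool_pos"],rot().as_matrix().round(3).tolist(),np.round(s["q"],2)); print(rel([472,-403,120]).round(1))
E
```

```text
1.225 [ 432.21512786 -430.76186756  162.92940019] [[0.001, -0.114, -0.994], [-0.0, -0.994, 0.114], [-1.0, 0.0, -0.001]] [ 0.77  0.4  -0.04  1.53  0.02  1.2  -0.97]
[ 43.  -32.1 -36.3]
```

Request:
send_rows([
  [[20,-16,-18,0],[40,-32,-36,0],[43,-32,-36,0],[43,-32,-36,0],[43,-32,-36,0]],
], jaw=72)

```text
time: 1.85
tool_pos: [470.8, -404.8, 121.0]
ee_rot: [-0.04, 0.706, -0.042, -0.705]
ft_force: [0.7, -0.4, 0.1]
grip_width: 0.842
```

```bash
python3 - <<'E'
from h import *
s=env.sense();c=cal("wrist");im=env.grab_frame("wrist");cv2.imwrite("pics/w1.png",im[:,:,::-1])
print(s["time"],s["tool_pos"],s["grip_width"])
for r in env.mark_of("pot","wrist"): print("mark",(np.array(r["xy"])*[640,480]).round(1),round(r["confidence"],2),atz("wrist",np.array(r["xy"])*[640,480],0,c).round(1))
for r in env.regions_of("pot","wrist"):
    ys,xs=np.nonzero(r["mask"]);print(r["confidence"],np.array(r["box"])*[640,480,640,480],"mask",xs.mean().round(1),ys.mean().round(1),atz("wrist",(xs.mean(),ys.mean()),33,c).round(1))
E
```

```text
1.85 [ 470.80746901 -404.77159577  121.04351666] 0.8424999961960341
mark [257.3  83.1] 0.87 [ 565.7 -378.1    0. ]
mark [497.9 120.4] 0.87 [ 530.7 -511.6    0. ]
mark [312.9 241.3] 0.84 [ 471.  -397.4    0. ]
0.95 [191.872  20.976 296.32  129.504] mask 241.9 74.1 [ 568.2 -376.    33. ]
0.76 [459.776  68.4   578.112 175.2  ] mask 520.4 122.9 [ 530.4 -510.    33. ]
```

View pics/w1.png

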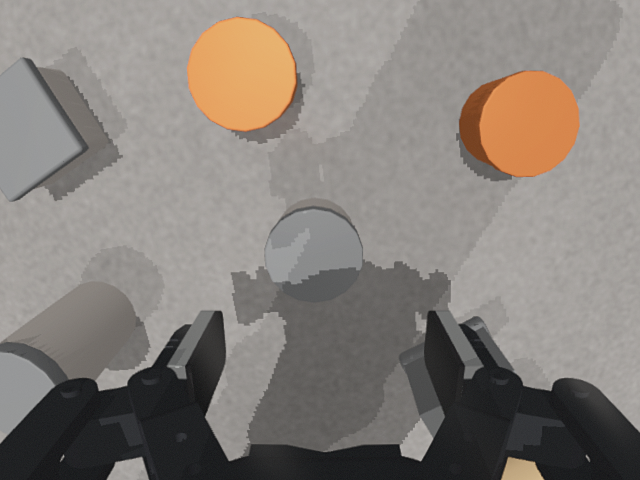

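The wrist view shows the grey lid centred at (313,254), roughly between the jaws (midline about 325), with the neighbours clear.

```bash
python3 - <<'E'
from h import *
P=atz("wrist",(313.5,254),39);print(P.round(1)); print(rel([P[0],P[1],28]).round(1)); print(proj("wrist",[*env.sense()["tool_pos"]]).round(1))
E
```

```text
[ 476.5 -398.5   39. ]
[92.8 -6.2 -4.5]
[[326.1 344.9]]
```

Request:
send_rows([
  [[25,-5,-3,0],[55,-5,-3,0],[80,-5,-3,0],[93,-5,-3,0],[93,-5,-3,0]],
])

```text
time: 2.62
tool_pos: [474.4, -399.5, 27.3]
ee_rot: [-0.041, 0.706, -0.041, -0.706]
ft_force: [0.2, 1.1, -0.8]
grip_width: 0.843
```

Request:
send_rows([
  [[0,0,0,0],[0,0,0,0],[0,0,0,0],[0,0,0,0],[0,0,0,0]],
], jaw=35, squeeze=30)

```text
time: 3.25
tool_pos: [475.1, -400.1, 28.8]
ee_rot: [-0.04, 0.707, -0.042, -0.705]
ft_force: [-1.0, 1.7, 5.9]
grip_width: 0.596
```

Request:
send_rows([
  [[-20,0,0,0],[-60,0,0,0],[-100,0,0,0],[-130,0,0,0],[-130,0,0,0]],
])

```text
time: 3.88
tool_pos: [476.3, -401.0, 163.3]
ee_rot: [-0.039, 0.709, -0.043, -0.703]
ft_force: [0.3, 0.4, -1.5]
grip_width: 0.597
```

```bash
python3 - <<'E'
from h import *
s=env.sense();print(s["time"],s["tool_pos"],s["grip_width"],rel([485,20,120]).round(1),rel([474,-250,150]).round(1))
E
```

```text
3.875 [ 476.31271683 -401.02267327  163.26248979] 0.5967584270581834 [  40.7 -419.4   40.3] [  12.3 -149.8   19.8]
```

Request:
send_rows([
  [[0,-40,3,0],[0,-95,9,0],[0,-150,15,0],[0,-205,20,0],[0,-260,25,0]],
])

```text
time: 4.5
tool_pos: [480.8, -138.0, 161.3]
ee_rot: [-0.039, 0.709, -0.043, -0.703]
ft_force: [1.4, 0.2, -1.4]
grip_width: 0.595
```

```bash
python3 - <<'E'
from h import *
s=env.sense();print(s["time"],s["tool_pos"],s["grip_width"],rel([485,15,140]).round(1),rot().as_matrix().round(3).tolist())
E
```

```text
4.5 [ 480.78627248 -138.00097931  161.29696815] 0.5945505184335576 [  20.4 -152.6   13.6] [[0.007, -0.115, -0.993], [-0.006, -0.993, 0.115], [-1.0, 0.005, -0.008]]
```

Request:
send_rows([
  [[0,-40,8,0],[0,-90,16,0],[0,-135,30,0],[0,-150,45,0],[0,-150,45,0]],
])

```text
time: 5.12
tool_pos: [452.2, 17.0, 159.9]
ee_rot: [-0.038, 0.708, -0.042, -0.704]
ft_force: [-0.2, -0.3, 0.2]
grip_width: 0.596
```

```bash
python3 - <<'E'
from h import *
s=env.sense();c=cal("wrist");im=env.grab_frame("wrist");cv2.imwrite("pics/w2.png",im[:,:,::-1])
np.save("w2.npy",np.array(c,dtype=object),allow_pickle=True)
print(s["time"],s["tool_pos"],s["grip_width"])
for q,z in [("tray_floor",17),("crank_axis",145)]:
  for r in env.mark_of(q,"wrist"): print(q,(np.array(r["xy"])*[640,480]).round(1),round(r["confidence"],2),atz("wrist",np.array(r["xy"])*[640,480],z,c).round(1))
E
```

```text
5.125 [452.2273494   17.02101202 159.85238993] 0.5956159593151374
tray_floor [298.1 188.6] 0.82 [482.6  30.2  17. ]
```

View pics/w2.png

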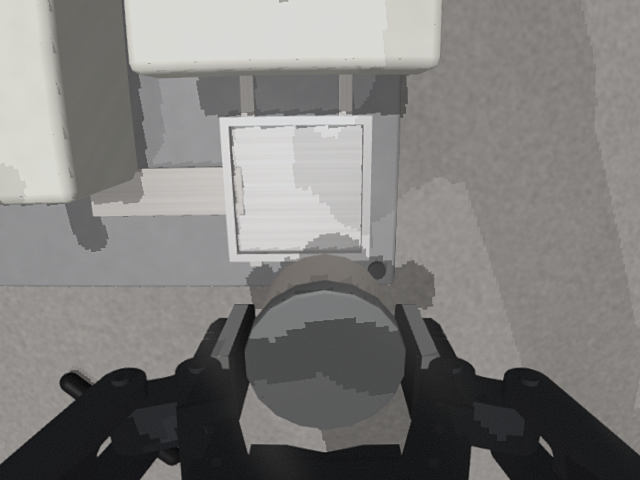

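```bash
python3 - <<'E'
from h import *
s=env.sense();t=np.array(s["tool_pos"])
for dz in(9,11,13): print(dz,proj("wrist",[t+[0,0,dz]]).round(1), atz("wrist",(326,358),t[2]+dz).round(1)-t)
for z in (14,17,20): print(z,[atz("wrist",p,z).round(1)[:2].tolist() for p in [(229,127),(362,124),(361,251),(236,254),(297,188)]])
env.grab_frame("side")
for r in env.mark_of("tray_floor","side")+env.mark_of("crank_axis","side"): print((np.array(r["xy"])*[640,480]).round(1),r["confidence"],atz("side",np.array(r["xy"])*[640,480],17).round(1))
for r in env.mark_of("pot","side"): print("pot",(np.array(r["xy"])*[640,480]).round(1),r["confidence"],atz("side",np.array(r["xy"])*[640,480],t[2]-28).round(1))
E
```

```text
9 [[326.3 359.5]] [ 0.53018251 -0.01581262  8.99729219]
11 [[326.3 363. ]] [ 1.83018251 -0.11581262 10.99729219]
13 [[326.4 366.6]] [ 3.03018251 -0.21581262 12.99729219]
14 [[527.6, 65.7], [519.2, -17.1], [436.3, -8.5], [444.4, 75.9], [484.0, 28.6]]
17 [[527.6, 65.1], [519.3, -16.9], [437.4, -8.4], [445.3, 75.1], [484.5, 28.3]]
20 [[527.6, 64.4], [519.4, -16.6], [438.4, -8.2], [446.2, 74.4], [485.0, 28.1]]
[303.  353.7] 0.74 [484.7  27.5  17. ]
[214.7 374.3] 0.76 [613.8 109.4  17. ]
pot [357.3 169.8] 0.65 [ 489.9 -348.5  132.1]
pot [318.3 307.6] 0.55 [459.3  12.1 132.1]
```

```bash
python3 - <<'E'
from h import *
print(rel([484,28,60]).round(1))
E
```

```text
[100.2 -16.8 -27.9]
```

Request:
send_rows([
  [[15,-9,-15,0],[40,-17,-28,0],[75,-17,-28,0],[100,-17,-28,0],[100,-17,-28,0]],
])

```text
time: 6.1
tool_pos: [482.7, 27.6, 58.4]
ee_rot: [-0.04, 0.707, -0.044, -0.705]
ft_force: [0.2, 0.5, -0.5]
grip_width: 0.595
```

Request:
send_rows([
  [[3,0,0,0],[6,0,0,0],[9,0,0,0],[10,0,0,0],[10,0,0,0]],
])

```text
time: 6.72
tool_pos: [483.5, 27.5, 49.7]
ee_rot: [-0.04, 0.708, -0.044, -0.704]
ft_force: [-2.6, -1.1, 8.8]
grip_width: 0.594
```

Request:
send_rows([
  [[0,0,0,0],[0,0,0,0],[0,0,0,0],[0,0,0,0],[-8,0,0,0]],
], jaw=74)

```text
time: 7.35
tool_pos: [482.9, 27.5, 57.4]
ee_rot: [-0.039, 0.707, -0.044, -0.705]
ft_force: [-0.3, -0.8, -0.1]
grip_width: 0.867
```

Request:
send_rows([
  [[-20,0,0,0],[-60,0,0,0],[-110,0,0,0],[-160,0,20,0],[-160,0,20,0]],
])

```text
time: 7.98
tool_pos: [464.0, 31.7, 222.2]
ee_rot: [-0.039, 0.71, -0.044, -0.702]
ft_force: [-0.2, -1.1, -0.5]
grip_width: 0.865
```

```bash
python3 - <<'E'
from h import *
s=env.sense();c=cal("wrist");im=env.grab_frame("wrist");cv2.imwrite("pics/w3.png",im[:,:,::-1])
print(s["time"],s["tool_pos"],s["grip_width"])
for q,z in [("tray_floor",20),("crank_axis",145),("pot",20)]:
  for r in env.mark_of(q,"wrist"): print(q,(np.array(r["xy"])*[640,480]).round(1),round(r["confidence"],2),atz("wrist",np.array(r["xy"])*[640,480],z,c).round(1))
print(rel([495,180,215]).round(1))
E
```

```text
7.975 [463.99125122  31.66100658 222.16278262] 0.8654605392182361
pot [324.3 193.3] 0.95 [479.5  29.4  20. ]
[   0.4 -152.1  -15.1]
```

View pics/w3.png

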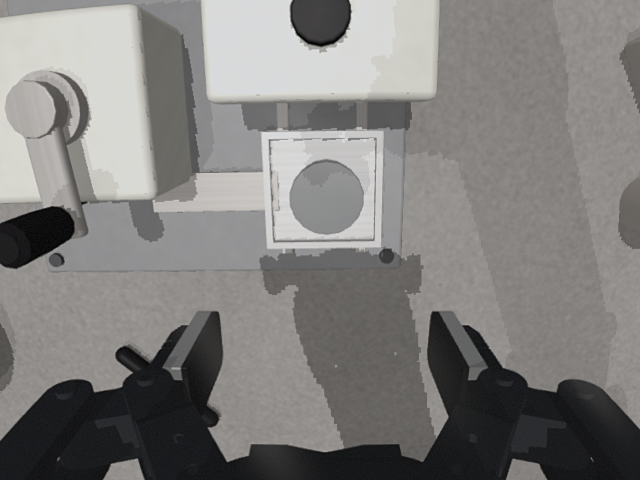

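The pot stands upright in the tray, at (325,197) inside the inner floor (270–378, 138–242). The knob is to the left, its base near (75,225). I'll move over the knob.

Request:
send_rows([
  [[0,-40,0,0],[0,-90,0,0],[0,-130,0,0],[-10,-152,8,0],[-10,-152,8,0]],
], jaw=60)

```text
time: 8.8
tool_pos: [471.3, 184.7, 224.5]
ee_rot: [0.038, -0.706, 0.043, 0.706]
ft_force: [0.6, 0.2, -0.1]
grip_width: 0.701
```

```bash
python3 - <<'E'
from h import *
s=env.sense();c=cal("wrist");im=env.grab_frame("wrist");cv2.imwrite("pics/w4.png",im[:,:,::-1])
print(s["time"],s["tool_pos"],s["grip_width"],rot().as_matrix().round(3).tolist(),np.round(s["q"],2))
for q,z in [("crank_axis",145)]:
  for r in env.mark_of(q,"wrist"): print(q,(np.array(r["xy"])*[640,480]).round(1),round(r["confidence"],2),atz("wrist",np.array(r["xy"])*[640,480],z,c).round(1))
E
```

```text
8.8 [471.2656179  184.74870358 224.51855455] 0.7006297468714142 [[-0.001, -0.116, -0.993], [-0.007, -0.993, 0.116], [-1.0, 0.007, -0.0]] [-0.01  0.18 -0.49  1.71  0.09  1.28 -2.2 ]
crank_axis [305.1  73.3] 0.84 [564.3 183.  145. ]
```

View pics/w4.png

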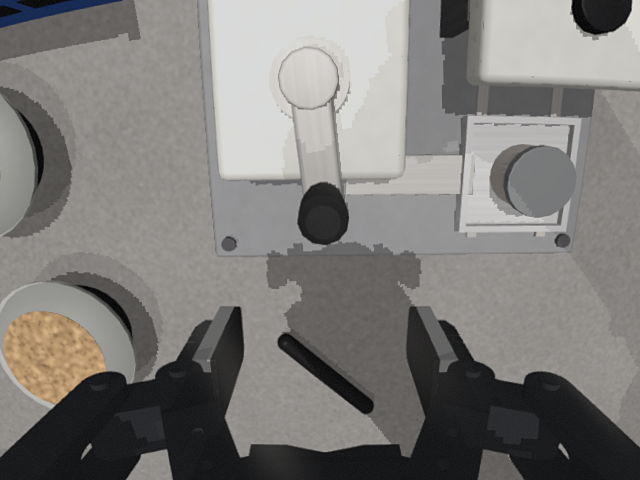

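Knob top is at (323,219), hub at (308,77); the crank is slightly past zero towards the tray side.

```bash
python3 - <<'E'
from h import *
K=atz("wrist",(323,219),166);H=atz("wrist",(308,77),127)
print("knob",K.round(1),"hub",H.round(1), "rel knob z147", rel([K[0],K[1],147]).round(1))
ax=np.array([564,180]);d=K[:2]-ax;print(np.hypot(*d))
mx=np.array([.9934,-.115]);my=np.array([.115,.9934]);print("theta",np.arctan2(d@my,-d@mx))
d=K[:2]-H[:2];print(np.hypot(*d),"theta hub",np.arctan2(d@my,-d@mx))
E
```

```text
knob [501.  178.9 166. ] hub [564.5 178.6 127. ] rel knob z147 [ 77.2  -1.3 -29.1]
63.04710021623495
theta -0.1322653124039446
63.54079382316437 theta hub -0.11018607150296336
```

Request:
send_rows([
  [[10,-1,-15,0],[20,-1,-29,0],[45,-1,-29,0],[77,-1,-29,0],[77,-1,-29,0]],
])

```text
time: 9.52
tool_pos: [499.5, 176.7, 144.3]
ee_rot: [0.039, -0.704, 0.046, 0.708]
ft_force: [0.2, 0.2, 0.8]
grip_width: 0.7
```

Request:
send_rows([
  [[0,0,0,0],[0,0,0,0],[0,0,0,0],[0,0,0,0],[0,0,0,0]],
], jaw=12, squeeze=70)

```text
time: 10.15
tool_pos: [500.3, 177.2, 145.7]
ee_rot: [0.039, -0.705, 0.046, 0.707]
ft_force: [-0.6, 0.6, 6.5]
grip_width: 0.255
```

```bash
python3 - <<'E'
from h import *
s=env.sense();im=env.grab_frame("wrist");cv2.imwrite("pics/w5.png",im[:,:,::-1])
print(s["time"],s["tool_pos"],s["grip_width"],s["ft_force"],rot().as_matrix().round(3).tolist())
E
```

```text
10.15 [500.29730821 177.20708701 145.6685477 ] 0.25533931963965956 [-0.63315132  0.61087583  6.51325909] [[-0.004, -0.12, -0.993], [-0.009, -0.993, 0.12], [-1.0, 0.009, 0.003]]
```

View pics/w5.png

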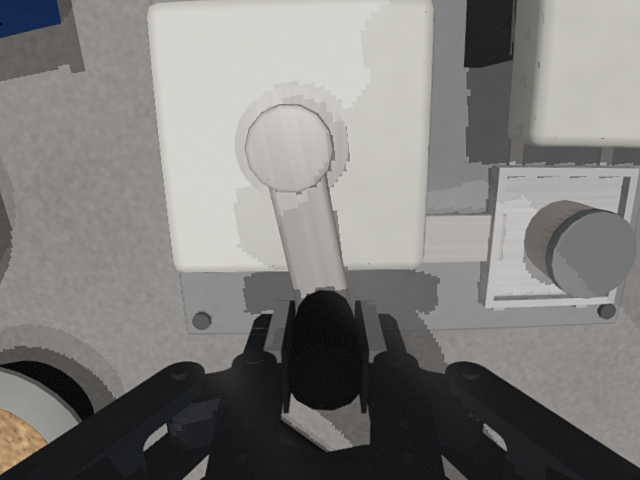

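```bash
cat > nxt.py <<'E'
import sys; from h import *
# usage: nxt.py cx cy th0 th_end  -> current state and the 5 rows from commanded th0 to th_end
cx,cy,a,b=map(float,sys.argv[1:5]); s=env.sense(); p=np.array(s["tool_pos"]); f=np.array(s["ft_force"])
mx=np.array([.9934,-.115]);my=np.array([.115,.9934]); C=np.array([cx,cy])
d=p[:2]-C; th=np.arctan2(d@my,-d@mx); r=d/np.hypot(*d)
t=np.array([np.cos(th)*my+np.sin(th)*mx]).ravel()
print("t",round(s["time"],2),"pos",p.round(1),"th",round(th,3),"r",round(np.hypot(*d),1),"F rad",round(f[:2]@r,1),"tan",round(f[:2]@t,1),"z",round(f[2],1),"grip",round(s["grip_width"],3),"q7",round(s["q"][6],2))
T=a+(b-a)*np.array(([.1,.28,.5,.74,1] if len(sys.argv)>5 else [.2,.4,.6,.8,1]))
for x in T:
    q=C+65*(-np.cos(x)*mx+np.sin(x)*my); print(rel([*q,146.5]).round(1).tolist())
E
python3 nxt.py 564.5 179.2 -0.14 0.5 ramp
```

```text
t 10.2 pos [500.3 177.2 145.7] th -0.146 r 64.2 F rad 1.5 tan 1.0 z 6.7 grip 0.256 q7 -2.22
[-0.9, -4.4, 1.3]
[-0.9, -11.9, 1.5]
[-1.0, -21.0, 0.5]
[-1.1, -30.6, -2.0]
[-1.2, -40.5, -6.3]
```

Request:
send_rows([
  [[-1,-4.4,1.3,0],[-1,-12,1.5,0],[-1,-21,0.5,0],[-1,-30.6,-2,0],[-1,-40.5,-6.3,0]],
])

```text
time: 10.82
tool_pos: [510.8, 217.6, 145.9]
ee_rot: [0.039, -0.704, 0.045, 0.708]
ft_force: [-1.4, -2.5, -4.5]
grip_width: 0.254
```

```bash
python3 nxt.py 564.5 179.2 0.5 1.285
```

```text
t 10.82 pos [510.8 217.6 145.9] th 0.506 r 66.0 F rad -0.3 tan -2.9 z -4.5 grip 0.254 q7 -2.29
[-0.7, -7.7, -6.3]
[-0.8, -15.3, -13.1]
[-0.9, -21.7, -21.0]
[-1.0, -26.8, -29.8]
[-1.1, -30.5, -39.3]
```

Request:
send_rows([
  [[-0.7,-7.7,-6.3,0],[-0.8,-15.3,-13.1,0],[-0.9,-21.7,-21,0],[-1,-26.8,-29.8,0],[-1,-30.5,-39.3,0]],
])

```text
time: 11.45
tool_pos: [552.3, 245.6, 146.0]
ee_rot: [0.038, -0.703, 0.044, 0.709]
ft_force: [-6.7, 1.4, -4.9]
grip_width: 0.255
```

```bash
python3 nxt.py 564.5 179.2 1.285 2.07
```

```text
t 11.45 pos [552.3 245.6 146. ] th 1.274 r 67.5 F rad 2.6 tan -6.3 z -4.9 grip 0.255 q7 -2.32
[-0.6, 0.1, -11.4]
[-0.7, -0.4, -21.6]
[-0.8, 0.7, -31.7]
[-0.8, 3.3, -41.6]
[-0.8, 7.5, -50.9]
```

```bash
python3 nxt.py 564.5 180.7 1.285 2.07
```

```text
t 11.45 pos [552.3 245.6 146. ] th 1.27 r 66.1 F rad 2.6 tan -6.3 z -4.9 grip 0.255 q7 -2.32
[-0.6, -1.4, -11.2]
[-0.7, -1.9, -21.4]
[-0.8, -0.8, -31.5]
[-0.8, 1.8, -41.4]
[-0.9, 6.0, -50.7]
```

Request:
send_rows([
  [[-0.6,-1.4,-11.2,0],[-0.7,-1.9,-21.4,0],[-0.8,-0.8,-31.5,0],[-0.8,1.8,-41.4,0],[-0.9,6,-50.7,0]],
])

```text
time: 12.08
tool_pos: [599.8, 237.1, 145.9]
ee_rot: [0.038, -0.702, 0.042, 0.71]
ft_force: [-11.3, 4.0, -2.7]
grip_width: 0.259
```

```bash
python3 nxt.py 564.5 180.7 2.07 2.855
```

```text
t 12.07 pos [599.8 237.1 145.9] th 2.015 r 66.5 F rad -2.6 tan -11.7 z -2.7 grip 0.259 q7 -2.27
[-0.7, 8.6, -11.0]
[-0.7, 15.5, -18.6]
[-0.8, 23.4, -25.0]
[-0.8, 32.3, -30.0]
[-0.8, 41.8, -33.6]
```

Request:
send_rows([
  [[-0.7,8.6,-11,0],[-0.7,15.5,-18.6,0],[-0.8,23.4,-25,0],[-0.8,32.3,-30,0],[-0.8,41.8,-33.6,0]],
])

```text
time: 12.7
tool_pos: [628.5, 196.3, 145.9]
ee_rot: [0.038, -0.702, 0.039, 0.711]
ft_force: [1.2, 7.9, -9.7]
grip_width: 0.255
```

```bash
python3 nxt.py 564.5 180.7 2.855 3.64
```

```text
t 12.7 pos [628.5 196.3 145.9] th 2.788 r 65.9 F rad 3.1 tan -7.4 z -9.7 grip 0.255 q7 -2.18
[-0.6, 14.4, -2.6]
[-0.6, 24.6, -3.0]
[-0.6, 34.8, -1.9]
[-0.5, 44.6, 0.8]
[-0.4, 53.9, 5.0]
```

Request:
send_rows([
  [[0,13.5,-2.4,0],[0,24.2,-3,0],[0,34.8,-1.9,0],[0,44.6,0.8,0],[0,53.9,5,0]],
])

```text
time: 13.32
tool_pos: [616.6, 141.9, 145.7]
ee_rot: [0.038, -0.701, 0.039, 0.711]
ft_force: [-7.4, -0.9, -3.0]
grip_width: 0.256
```

```bash
python3 nxt.py 564.5 180.7 3.64 4.425
```

```text
t 13.32 pos [616.6 141.9 145.7] th -2.617 r 64.9 F rad -5.4 tan 5.1 z -3.0 grip 0.256 q7 -2.1
[-0.7, 7.1, 4.7]
[-0.6, 14.6, 11.6]
[-0.4, 20.9, 19.5]
[-0.3, 26.0, 28.4]
[-0.1, 29.6, 37.9]
```

Request:
send_rows([
  [[0,7,4.9,0],[0,14.2,11.8,0],[0,20.5,19.7,0],[0,25.5,28.6,0],[0,29.2,38,0]],
])

```text
time: 13.95
tool_pos: [573.5, 117.4, 145.9]
ee_rot: [0.038, -0.7, 0.039, 0.712]
ft_force: [-5.8, 4.7, -6.1]
grip_width: 0.253
```

```bash
python3 nxt.py 564.2 180.9 4.425 5.21
```

```text
t 13.95 pos [573.5 117.4 145.9] th -1.832 r 64.2 F rad -5.5 tan 5.1 z -6.1 grip 0.253 q7 -2.07
[-0.5, 2.4, 8.1]
[-0.3, 2.9, 18.3]
[-0.1, 1.7, 28.4]
[0.1, -1.0, 38.3]
[0.2, -5.2, 47.5]
```

Request:
send_rows([
  [[0,2.2,8.5,0],[0,2.7,18.3,0],[0,1.5,28.4,0],[0,-1,38.3,0],[0,-5.2,47.5,0]],
])

```text
time: 14.58
tool_pos: [526.5, 129.5, 146.1]
ee_rot: [0.038, -0.7, 0.037, 0.712]
ft_force: [6.1, 8.6, -17.8]
grip_width: 0.252
```

```bash
python3 nxt.py 564.2 180.9 5.21 5.995
```

```text
t 14.57 pos [526.5 129.5 146.1] th -1.053 r 63.8 F rad -10.6 tan 0.1 z -17.8 grip 0.252 q7 -2.1
[-0.2, -3.9, 8.0]
[-0.1, -10.8, 15.5]
[0.0, -18.8, 21.8]
[0.1, -27.7, 26.9]
[0.2, -37.2, 30.4]
```

```bash
python3 nxt.py 564.5 182.2 5.21 5.995
```

```text
t 14.57 pos [526.5 129.5 146.1] th -1.061 r 65.0 F rad -10.6 tan 0.1 z -17.8 grip 0.252 q7 -2.1
[-0.2, -5.2, 7.8]
[-0.1, -12.1, 15.3]
[0.0, -20.1, 21.7]
[0.1, -29.0, 26.7]
[0.2, -38.5, 30.3]
```

Request:
send_rows([
  [[0.5,-5.2,7.8,0],[1,-12.1,15.3,0],[1,-20.1,21.7,0],[1,-29,26.7,0],[1,-38.5,30.3,0]],
])

```text
time: 15.2
tool_pos: [500.9, 171.1, 145.9]
ee_rot: [0.038, -0.701, 0.038, 0.711]
ft_force: [6.6, -1.3, -8.2]
grip_width: 0.256
```

```bash
python3 nxt.py 564.5 181.8 5.995 6.78
```

```text
t 15.2 pos [500.9 171.1 145.9] th -0.282 r 64.5 F rad -6.3 tan -2.4 z -8.2 grip 0.256 q7 -2.19
[-0.5, -9.5, 2.4]
[-0.5, -19.7, 2.9]
[-0.6, -29.8, 1.7]
[-0.6, -39.6, -1.0]
[-0.7, -48.9, -5.2]
```

Request:
send_rows([
  [[0.5,-9.5,2,0],[0.5,-19.7,2.3,0],[0.5,-29.8,1.2,0],[0.5,-39.6,-1.5,0],[0.5,-48.9,-5.6,0]],
])

```text
time: 15.82
tool_pos: [512.2, 219.8, 145.7]
ee_rot: [0.038, -0.701, 0.038, 0.711]
ft_force: [0.8, -3.6, 4.1]
grip_width: 0.259
```

```bash
python3 nxt.py 564.8 181.6 6.78 7.565
```

```text
t 15.82 pos [512.2 219.8 145.7] th 0.512 r 65.0 F rad -2.8 tan -2.5 z 4.1 grip 0.259 q7 -2.28
[-0.9, -7.6, -5.1]
[-1.0, -15.2, -12.0]
[-1.1, -21.5, -20.0]
[-1.2, -26.6, -28.8]
[-1.3, -30.2, -38.4]
```

Request:
send_rows([
  [[-0.2,-7.6,-5.1,0],[-0.2,-15.2,-12,0],[-0.3,-21.5,-20,0],[-0.4,-26.6,-28.8,0],[-0.5,-30.2,-38.4,0]],
])

```text
time: 16.45
tool_pos: [553.6, 246.0, 145.7]
ee_rot: [0.038, -0.7, 0.038, 0.712]
ft_force: [-5.8, -4.7, 7.0]
grip_width: 0.258
```

```bash
python3 nxt.py 564.8 181.6 7.565 8.35
```

```text
t 16.45 pos [553.6 246.  145.7] th 1.283 r 65.4 F rad -3.6 tan -6.5 z 7.0 grip 0.258 q7 -2.31
[-0.9, -1.6, -10.0]
[-1.1, -2.1, -20.2]
[-1.3, -1.0, -30.3]
[-1.4, 1.7, -40.2]
[-1.6, 5.9, -49.4]
```

Request:
send_rows([
  [[-0.6,-1.4,-10.2,0],[-0.7,-1.9,-20.4,0],[-0.8,-0.8,-30.5,0],[-0.9,1.9,-40.4,0],[-1,6,-49.6,0]],
])

```text
time: 17.08
tool_pos: [599.9, 237.2, 145.6]
ee_rot: [0.038, -0.699, 0.036, 0.714]
ft_force: [-14.6, -0.4, 7.6]
grip_width: 0.26
```

```bash
python3 nxt.py 564.6 181.4 8.35 9.135
```

```text
t 17.07 pos [599.9 237.2 145.6] th 2.02 r 66.0 F rad -8.1 tan -12.1 z 7.6 grip 0.26 q7 -2.26
[-1.1, 7.9, -10.7]
[-1.3, 14.8, -18.2]
[-1.4, 22.8, -24.6]
[-1.5, 31.7, -29.6]
[-1.6, 41.2, -33.1]
```

Request:
send_rows([
  [[-0.9,8,-10.6,0],[-1,14.9,-18,0],[-1,22.9,-24.3,0],[-1,31.7,-29.3,0],[-1,41.2,-32.8,0]],
])

```text
time: 17.7
tool_pos: [628.0, 198.1, 145.8]
ee_rot: [0.038, -0.699, 0.032, 0.714]
ft_force: [1.3, 9.3, -1.7]
grip_width: 0.256
```

```bash
python3 nxt.py 564.5 181.2 9.135 9.92
```

```text
t 17.7 pos [628.  198.1 145.8] th 2.766 r 65.8 F rad 3.6 tan -8.7 z -1.7 grip 0.256 q7 -2.18
[-0.9, 15.6, -3.0]
[-1.0, 25.8, -3.4]
[-1.1, 35.9, -2.2]
[-1.1, 45.7, 0.6]
[-1.0, 55.0, 4.9]
```

Request:
send_rows([
  [[-0.6,13.5,-2.6,0],[-0.6,24.6,-3.2,0],[-0.6,35.4,-2.2,0],[-0.6,45.5,0.5,0],[-0.6,55,4.7,0]],
])

```text
time: 18.32
tool_pos: [617.0, 142.4, 145.6]
ee_rot: [0.038, -0.698, 0.033, 0.714]
ft_force: [-5.1, -2.0, 2.3]
grip_width: 0.253
```

```bash
python3 nxt.py 564.4 181.4 9.92 10.705
```

```text
t 18.32 pos [617.  142.4 145.6] th -2.619 r 65.5 F rad -2.9 tan 4.6 z 2.3 grip 0.253 q7 -2.09
[-0.8, 6.7, 5.2]
[-0.7, 14.2, 12.1]
[-0.5, 20.5, 20.1]
[-0.3, 25.5, 29.0]
[-0.1, 29.1, 38.6]
```

Request:
send_rows([
  [[-0.5,6.7,5.2,0],[-0.4,14.2,12.1,0],[-0.3,20.5,20.1,0],[-0.2,25.5,29,0],[0,29.1,38.6,0]],
])

```text
time: 18.95
tool_pos: [573.5, 117.3, 145.8]
ee_rot: [0.038, -0.697, 0.033, 0.715]
ft_force: [-6.5, 0.7, -0.1]
grip_width: 0.256
```

```bash
python3 nxt.py 564.4 181.7 10.705 11.49
```

```text
t 18.95 pos [573.5 117.3 145.8] th -1.826 r 65.0 F rad -1.6 tan 6.4 z -0.1 grip 0.256 q7 -2.06
[-0.5, 1.4, 7.8]
[-0.3, 1.8, 18.0]
[-0.0, 0.6, 28.1]
[0.3, -2.2, 37.9]
[0.5, -6.4, 47.2]
```

Request:
send_rows([
  [[0,1.4,8.2,0],[0,1.8,18,0],[0.2,0.6,28.1,0],[0.4,-2.2,37.9,0],[0.6,-6.4,47.2,0]],
])

```text
time: 19.58
tool_pos: [526.7, 129.3, 146.0]
ee_rot: [0.038, -0.697, 0.032, 0.715]
ft_force: [3.7, 5.8, -12.6]
grip_width: 0.254
```

```bash
python3 nxt.py 564.5 182 11.49 12.25
```

```text
t 19.57 pos [526.7 129.3 146. ] th -1.064 r 64.8 F rad -6.9 tan 0.3 z -12.6 grip 0.254 q7 -2.09
[-0.3, -4.9, 7.6]
[-0.0, -11.6, 14.9]
[0.2, -19.3, 21.1]
[0.4, -27.8, 26.1]
[0.5, -37.0, 29.7]
```

Request:
send_rows([
  [[0.5,-4.9,7.6,0],[0.8,-11.6,14.9,0],[1,-19.3,21.1,0],[1.2,-27.8,26.1,0],[1.3,-37,29.7,0]],
])

```text
time: 20.2
tool_pos: [501.3, 168.9, 145.9]
ee_rot: [0.038, -0.697, 0.033, 0.715]
ft_force: [6.6, -1.2, -6.7]
grip_width: 0.258
```

```bash
python3 nxt.py 564.5 181.7 12.25 12.566
```

```text
t 20.2 pos [501.3 168.9 145.9] th -0.315 r 64.5 F rad -6.2 tan -2.5 z -6.7 grip 0.258 q7 -2.17
[-0.5, -3.7, 1.5]
[-0.5, -7.7, 2.4]
[-0.4, -11.8, 3.0]
[-0.4, -15.9, 3.3]
[-0.4, -20.0, 3.4]
```

Request:
send_rows([
  [[0.3,-7.5,2,0],[0.3,-13,2.6,0],[0.3,-17,2.8,0],[0.3,-20,2.8,0],[0.3,-20,2.8,0]],
])

```text
time: 20.82
tool_pos: [500.5, 189.5, 145.9]
ee_rot: [0.038, -0.697, 0.032, 0.715]
ft_force: [2.4, 0.2, -4.9]
grip_width: 0.254
```

```bash
python3 nxt.py 564.5 181.6 12.566 12.566; python3 - <<'E'
from h import *
c=cal("wrist");im=env.grab_frame("wrist");cv2.imwrite("pics/w6.png",im[:,:,::-1])
for q,z in [("crank_axis",145),("tray_floor",20),("pot",20)]:
  for r in env.mark_of(q,"wrist"): print(q,(np.array(r["xy"])*[640,480]).round(1),round(r["confidence"],2),atz("wrist",np.array(r["xy"])*[640,480],z,c).round(1))
E
```

```text
t 20.82 pos [500.5 189.5 145.9] th 0.007 r 64.5 F rad -2.4 tan 0.5 z -4.9 grip 0.254 q7 -2.21
[-0.6, 0.5, 0.6]
[-0.6, 0.5, 0.6]
[-0.6, 0.5, 0.6]
[-0.6, 0.5, 0.6]
[-0.6, 0.5, 0.6]
crank_axis [327.4 152.3] 0.89 [564.3 182.7 145. ]
tray_floor [580.9 239.7] 0.3 [480.1  27.3  20. ]
pot [580.3 238.4] 0.64 [481.   27.9  20. ]
```

View pics/w6.png

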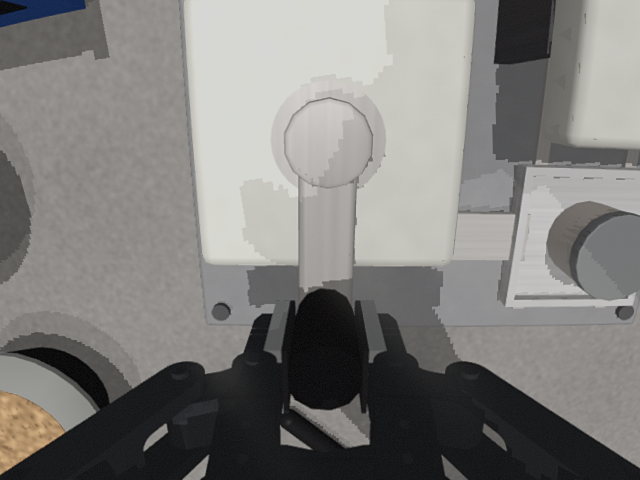

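The arm points straight along the machine axis (hub (328,142), knob (326,350), square to the plate edge), and the pot is still in the tray. I'll release and retreat.

Request:
send_rows([
  [[0,0,0,0],[0,0,0,0],[0,0,0,0],[0,0,0,0],[-4,0,0,0]],
], jaw=60)

```text
time: 21.65
tool_pos: [500.3, 189.4, 149.8]
ee_rot: [0.038, -0.697, 0.032, 0.715]
ft_force: [-0.9, 0.1, 0.2]
grip_width: 0.7
```

Request:
send_rows([
  [[-15,0,0,0],[-50,0,0,0],[-90,0,0,0],[-100,0,20,0],[-100,0,30,0]],
])

```text
time: 22.28
tool_pos: [472.9, 192.1, 252.5]
ee_rot: [0.038, -0.698, 0.032, 0.714]
ft_force: [0.2, -1.1, -1.2]
grip_width: 0.705
```

```bash
python3 - <<'E'
from h import *
s=env.sense();im=env.grab_frame("wrist");cv2.imwrite("pics/w7.png",im[:,:,::-1]);print(s["time"],s["tool_pos"],s["ft_force"],s["grip_width"])
E
```

```text
22.275 [472.8502485  192.10211866 252.45582621] [ 0.17506531 -1.10456674 -1.16577134] 0.705061346454076
```

View pics/w7.png

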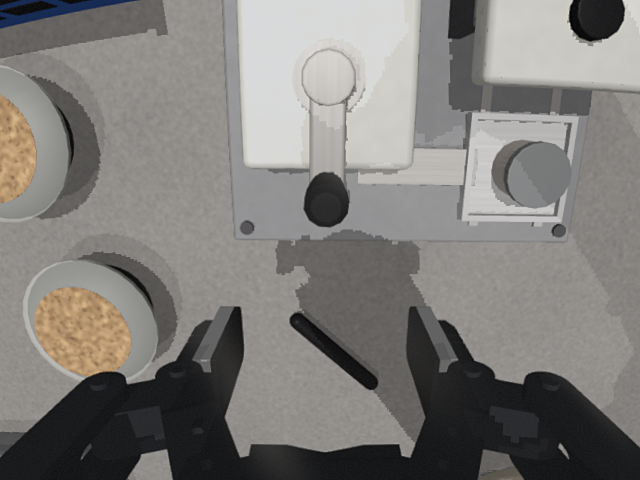

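The handle points straight out (hub (329,77), knob (327,205)). The tray is out with the pot upright at (537,174), and the gripper is clear, so I'm handing in.

```bash
python3 -c "
from station import env; print(env.sign_off())"
```

```text
the job is handed in; nothing more can be done
None
```

I stood the squat white, grey-lidded pot in the lid coder's tray and let go. I then turned the crank clockwise two full turns at about five seconds each, from 10.2 s to 20.8 s. I held the knob throughout, released it, backed off and handed in at about 22.3 s.

- **Parked position:** the last pose reading before release put the crank about 0.01 rad past the mark. That rests on my own estimate of the axis, which I shifted by 2–3 mm along the way. The last wrist picture shows the arm pointing straight along the tray's stroke. I did not measure it against the black mark itself.
- **Pot:** it stands upright in the tray, with the tray fully out, and the gripper is touching nothing.
- **Forces:** the tangential force peaked at about 12 N at the heavy point, matching the 11 N given. The readings between moves stayed under 20 N on any axis, including the up-and-down pull on the knob.
- **One disagreement:** the gripper read about 22 mm on the 24 mm knob. Its grip held through both turns.

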